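Reseat and lock the lid of the incubation box

ROBOT

A 7-joint arm with a two-finger parallel gripper is mounted at the origin on the work surface. World frame = base frame: x ahead of the robot, y to its left, z up, the work surface at z = 0. Lengths are in m, angles in rad, forces in N, time in s.
With the tool pointing down it reaches from about 0.4 to 0.85 m from the base axis. Payload 6.9 kg.
Tool frame: the origin (TCP) lies midway between the tips of the shut fingers; the grasp point (between the pads) lies behind it (ctrl.pinch_z is the z of the grasp point in the tool frame, in m); z points along the fingers, y is the line along which they close (so a half turn about z gives the same grasp; the last joint's range is limited). The gripper opens to 85 mm and grips with 20 to 120 N. Pads are 22 mm wide; open, the fingers measure 114 mm over their backs; the gripper's body (76 mm by 85 mm) begins 54 mm behind the grasp point. The pads swing forward as they close: fully open they stand 13 mm farther back than shut.
Start: joints at [1.22, 0.507, -0.238, 1.5, 0.126, 1.149, -0.155], TCP at [0.276, -0.561, 0.231] pointing down, gripper open.
Joint ranges: [-3.08, 3.08], [-0.24, 2.05], [-1.43, 1.35], [0, 2.5], [-1.52, 4.66], [0.17, 1.96], [-2.89, 2.89]. Speed limits (rad/s): [2.39, 2.39, 3.14, 3.14, 3.14, 3.14, 3.14].

INTERFACE

Orientations are given as a unit quaternion [w, x, y, z].
In Python, from station import ctrl, get_state, vision, ticket, models gives the robot as it stands. Calls block until the motion is done:
- ctrl.movep(position, orientation): joint-space move of the TCP to a pose.
- ctrl.movel(position, frame=None, max_speed=0.15): straight line of the TCP; frame=None keeps the orientation; max_speed is the mean speed in m/s.
- ctrl.set_joints(angles): joint-space move.
- ctrl.ungrasp() and ctrl.close_gripper(force=None): open the fingers fully, or close them until they stop; force is the grip in N (None keeps the last).
- ctrl.pause(seconds).
- ctrl.ik(position, orientation): joint angles nearest the present ones, or None.
- get_state(): the state.
- vision.grab_frame(name): name is "side" or "top"; returns (picture, depth): 400x640x3 uint8, blue, green, red; 400x640 float32, m along the optical axis (not along the pixel's ray), 0 where there is no reading.
- vision.camera_info(name): a dict with "mtx" (3x3 intrinsics, pixels), "dist_coeffs" ([k1, k2, p1, p2, k3] as OpenCV has them; the pictures are not rectified), "R" (3x3) and "t" (3): a world point X has camera coordinates R X + t. Camera axes: x right, y down, z forward; pixel columns grow to the right and rows downward; lengths in m; the calibration is good to about 2 mm. A picture is of the moment at which its call begins. camera_info takes no time and is no camera call.
A pose or a line that the arm cannot do raises ctrl.Unreachable and nothing moves.
- ticket.close_job(): hands the job in; it is judged then, once.
Trained networks look in the newest picture that a camera, given by its name, has taken for a name from the list of things; names that differ only in an ending like _2 or _b are one class to them, and where a whole thing is asked for, a point or a joint stands for the part that bears it (a point fixed in the world has none). Each returns a list of dicts, best first, with "p" (0 to 1); they miss things now and then, are a little off and sometimes report something else, mostly with a low value. They report only what shows in the picture. A call takes as long as a camera call.
- models.recognise(camera, target): "point" ([column, row] in pixels, amid what is visible of it).
- models.masks_of(camera, target): "mask" (400x640 bool, what is visible of it) and "point" ([column, row] in pixels, amid what is visible of it).
The state is a dict: "time": time; "qpos": joint angles; "qd": joint speeds; "tau": joint torques, N m; "tcp_pos": TCP position; "eef_rot": TCP orientation; "contact_force": force on the tool from outside, world axes, zero at the start; "wrist_torque": the same for the moment, N m; "width": finger opening in m; "gripper_force": force on a finger pad.
Only numpy, scipy, OpenCV 4.12 (cv2) and the standard library are available. Lean on these libraries where they do the work, as an engineer would, in place of code of your own. Each camera call takes 0.05 s, during which the arm holds its last target. There are 200 camera calls.

TASK

Someone dropped the incubation box's lid on with its latch already shut and locked, so the lid is propped open along the near edge. Draw back the safety slide, lift the latch lever well up, press the lid's edge down point by point until both near corners are fully home on the seal, then fold the latch lever back down and push the safety slide home over it again. Leave the jars and the basket standing where they are.

Things in the scene. Friction and masses are not known exactly. Their poses are not given: they have to be found in the camera images.
- box: Airtight box fixed to the bench, clear walls, 200 x 270 x 105 mm (x, y, z), jars inside. Origin: centre of its underside; x from the latch side (near the robot) to the lid's hinge side, y to the left along the latch side, z up. White lid 208 x 278 mm, plate 8 mm thick, black gasket below, hinged at the far edge; its top is at z 113 mm when seated. Latch and slide sit on the lid and rise with it.
- lid_near_left (a point): Flat spot on the lid's top at its near left corner (box frame x -90, y +115 mm). Seated: z 113 mm; at the start 11 to 19 mm higher. The gasket drags: 6 to 7 N down here moves this corner and hardly the other, until it stops hard; it stays where it is left. While the latch is shut its claw lands on the box's keeper and props the middle of the near edge at least 10 mm up.
- lid_near_right (a point): The same spot at the lid's near right corner (box frame x -90, y -115 mm), which behaves alike.
- lever_tip (a point): Middle of the outer edge of the latch lever's upturned finger lip. Lever: steel plate 42 mm wide (y), 5 mm thick, level when shut, sticking 34 mm out from its pin towards the robot, then the lip, 18 mm long, rising at 40 degrees; free below. Lid seated, latch shut: box frame x -158, y 0, z 121 mm; pin along y at x -110, z 109 mm. Lifting moves this point up and towards the lid.
- latch (a joint): Angle of the latch lever, rad: 0 shut (plate level), grows as the lever is lifted, stop at 1.4 (almost upright). It stays where it is left; about 1.5 N at the lip moves it. Its claw, below the pin, is clear of the box's keeper from 0.35 on.
- safety_ridge (a point): Middle of the thumb ridge on the black safety slide on top of the lid: ridge 10 (x) x 34 (y) x 16 mm tall, on a slide plate whose top is 4.5 mm above the lid's top; ridge top 8 mm above this point. Locked, lid seated: box frame x -73, y 0, z 125.5 mm. Steel guides 7 mm high on the lid at y +-21.5 mm. Locked, the slide's tongue reaches 28 mm out past the pin over the lever and blocks it.
- safety (a joint): Travel of the safety slide, m: 0 locked (towards the robot, tongue over the lever), 0.034 fully drawn back along the box's x (away from the robot). It stays where it is left; about 3 N moves it. The lever lifts freely only from about 0.03 on; the slide goes home only with the lever down.
- jar_a: Bystander: culture jar with white cap, 74 mm across, 93 mm tall, origin at the centre of its underside; right of the box.
- jar_b: Bystander: culture jar like jar_a, also right of the box.
- basket: Bystander: yellow plastic basket 165 x 90 x 75 mm with a row of two jars in it (97 mm tall overall), origin at the centre of its underside; left of the box.

How it is judged:
On the way, in this order (a step that is already met when the one before it is completed fails the run):
1. the safety slide is drawn back with the latch still down (value of joint safety above 0.026 m and value of joint latch below 0.15 rad), for 0.1 s.
2. the latch lever is lifted well up (value of joint latch above 0.7 rad), for 0.2 s.
3. both near corners of the lid are pressed home while the latch is up (z of each of lid_near_left, lid_near_right in the frame of box below 0.115 m and value of joint latch above 0.3 rad), for 0.2 s.
4. the latch lever is folded down again (value of joint latch below 0.1 rad and value of joint safety above 0.015 m), for 0.1 s.
At the end, for the whole second after the job is handed in: Both near corners of the lid are within 2 mm of fully seated, the latch lever is down (within 0.1 rad) and the safety slide is pushed home over it (within 6 mm of its stop) (z of each of lid_near_left, lid_near_right in the frame of box below 0.115 m and value of joint latch below 0.1 rad and value of joint safety below 0.006 m); the robot touches nothing.
It fails at once if a jar or the basket is knocked over or shoved more than 20 mm (distance of any of jar_a, jar_b, basket from where it was at the start of the episode above 0.02 m or angle between any of jar_a, jar_b's own z axis and vertical above 0.4 rad).
It also fails if it takes over 54 s, if anything falls off the work surface, if the arm or the gripper's body presses on something with over 40 N, if the wrist force passes 120 N, or if a joint passes its speed limit or range.

## Working session

There is one attempt and no reset: what is moved stays moved. The work goes in short steps, each a Python script; the robot and the scene stay as the last script left them, time stands still between calls to the robot, and variables do not carry over. Pictures are saved under pics/ and viewed, at most 10 in all, crops included, and the job is handed in when it is done.

```bash
mkdir -p pics; ls; cat > h.py <<'E'
import numpy as np, cv2
from station import ctrl, get_state, vision, ticket, models
def cam(n):
    c=vision.camera_info(n); return [np.array(c[k],float) for k in("mtx","dist_coeffs","R","t")]
def deproj(n,uv,z):  # uv Nx2, z depth N
    K,d,R,t=cam(n); p=cv2.undistortPoints(np.array(uv,float).reshape(-1,1,2),K,d).reshape(-1,2)
    c=np.c_[p,np.ones(len(p))]*np.array(z).reshape(-1,1); return (c-t)@R
def proj(n,X):
    K,d,R,t=cam(n); return cv2.projectPoints(np.array(X,float).reshape(-1,3),cv2.Rodrigues(R)[0],t,K,d)[0].reshape(-1,2)
E
python3 - <<'E'
from h import *
for n in("side","top"):
    im,d=vision.grab_frame(n); cv2.imwrite(f"pics/{n}0.png",im); np.save(f"pics/{n}0.npy",d)
    K,_,R,t=cam(n); print(n,"pos",-R.T@t,"fwd",R[2])
    for k in["box","lid_near_left","lid_near_right","lever_tip","safety_ridge","jar_a","basket"]:
        for r in models.recognise(n,k)[:2]:
            u,v=map(int,r["point"]); print(k,r["p"],(u,v),d[v,u],deproj(n,[[u,v]],[d[v,u]]).round(3))
s=get_state();print({k:np.round(v,3) for k,v in s.items()},ctrl.pinch_z)
E
```

```text
pics
side pos [ 0.34525987 -0.48826818  0.6096079 ] fwd [ 0.32077872  0.65413153 -0.68499121]
box 0.88 (380, 223) 0.6664163 [[ 0.651 -0.129  0.123]]
box 0.33 (311, 220) 0.64911133 [[ 0.536 -0.084  0.137]]
lid_near_left 0.76 (376, 213) 0.6830371 [[ 0.657 -0.106  0.124]]
lid_near_right 0.69 (377, 211) 0.6856425 [[ 0.661 -0.103  0.124]]
lever_tip 0.78 (311, 219) 0.65196854 [[ 0.537 -0.081  0.136]]
safety_ridge 0.76 (334, 207) 0.6806891 [[ 0.59  -0.068  0.132]]
jar_a 0.93 (411, 323) 0.55769193 [[ 0.601 -0.301  0.094]]
jar_a 0.74 (345, 341) 0.5365868 [[ 0.498 -0.284  0.093]]
basket 0.79 (287, 175) 0.83854544 [[0.571 0.12  0.072]]
top pos [0.46408937 0.02622892 1.15646188] fwd [ 0.1121222  -0.01466533 -0.9935862 ]
box 0.72 (357, 165) 1.0550853 [[ 0.674 -0.076  0.12 ]]
box 0.55 (359, 195) 1.037634 [[ 0.6   -0.08   0.129]]
lid_near_left 0.78 (356, 163) 1.0582639 [[ 0.68  -0.074  0.117]]
lid_near_right 0.6 (353, 164) 1.0536773 [[ 0.676 -0.066  0.121]]
lever_tip 0.67 (349, 218) 1.0318843 [[ 0.545 -0.056  0.128]]
jar_a 0.74 (428, 239) 1.0613291 [[ 0.497 -0.251  0.096]]
jar_a 0.61 (433, 188) 1.0796983 [[ 0.623 -0.267  0.092]]
basket 0.89 (262, 198) 1.1594913 [[0.607 0.166 0.004]]
{'time': np.float64(0.8), 'qpos': array([ 1.219,  0.507, -0.238,  1.5  ,  0.126,  1.149, -0.155]), 'qd': array([-0.001, -0.001,  0.001, -0.003,  0.003,  0.002,  0.001]), 'tau': array([ 0.0000e+00, -6.2029e+01, -2.1850e+00, -2.4995e+01,  1.4000e-02,
        2.0000e-03,  0.0000e+00]), 'tcp_pos': array([ 0.276, -0.561,  0.231]), 'eef_rot': array([-0.   ,  0.974,  0.226,  0.   ]), 'contact_force': array([-0.112,  0.163, -1.959]), 'wrist_torque': array([-0.032, -0.024,  0.007]), 'gripper_force': np.float64(0.0), 'width': np.float64(0.085)} -0.0187
```

```bash
python3 - <<'E'
from h import *
a=cv2.imread("pics/side0.png")[90:390,200:520]; b=cv2.imread("pics/top0.png")[90:270,220:470]
cv2.imwrite("pics/c1.png",cv2.resize(a,None,fx=2,fy=2)[:600]);cv2.imwrite("pics/c2.png",cv2.resize(b,None,fx=3.2,fy=3.2))
# lid fit from depth: white pixels, z .10-.14
for n in("side","top"):
    d=np.load(f"pics/{n}0.npy").astype(float); im=cv2.imread(f"pics/{n}0.png")
    v,u=np.nonzero(d>0); P=deproj(n,np.c_[u,v],d[v,u]); c=im[v,u].astype(int)
    m=(P[:,2]>.105)&(P[:,2]<.15)&(c.min(1)>130)&(P[:,0]>.45)&(abs(P[:,1]+.06)<.25)
    M=np.zeros(d.shape,np.uint8);M[v[m],u[m]]=255
    k,l,st,_=cv2.connectedComponentsWithStats(M); i=1+st[1:,4].argmax(); 
    Q=P[m][l[v[m],u[m]]==i]; r=cv2.minAreaRect((Q[:,:2]*1000).astype(np.float32))
    A=np.c_[Q[:,:2],np.ones(len(Q))]; co=np.linalg.lstsq(A,Q[:,2],rcond=None)[0]
    for _ in range(5):
        e=abs(A@co-Q[:,2])<.004; co=np.linalg.lstsq(A[e],Q[e,2],rcond=None)[0]
    r=cv2.minAreaRect((Q[e][:,:2]*1000).astype(np.float32))
    B=cv2.boxPoints(r); print(n,len(Q),e.sum(),r,B.round(1).tolist(),[(np.r_[b/1000,1]@co).round(4) for b in B],co)
E
```

```text
side 9075 9059 ((685.2575073242188, -77.33918762207031), (278.21337890625, 207.35238647460938), 84.80503845214844) [[569.4000244140625, -206.5], [775.9000244140625, -225.3000030517578], [801.0999755859375, 51.79999923706055], [594.5999755859375, 70.5999984741211]] [np.float64(0.131), np.float64(0.1148), np.float64(0.1114), np.float64(0.1276)] [-0.07874354 -0.00501813  0.1747646 ]Traceback (most recent call last):
  File "<stdin>", line 10, in <module>
ValueError: attempt to get argmax of an empty sequence
```

View pics/c1.png

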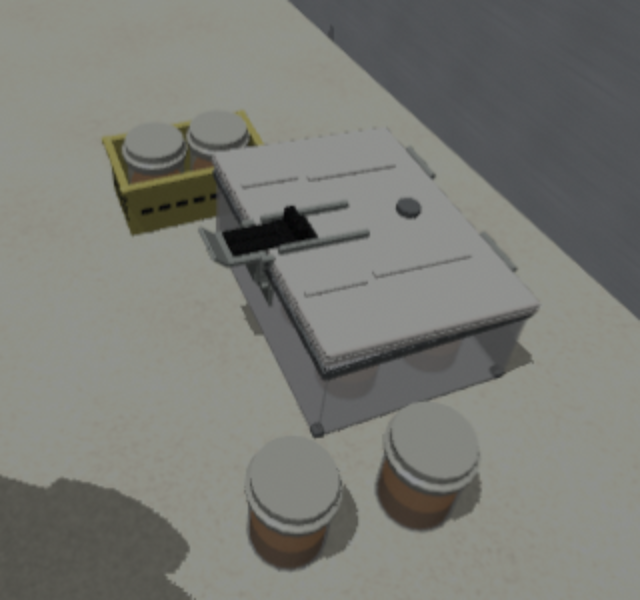

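View pics/c2.png

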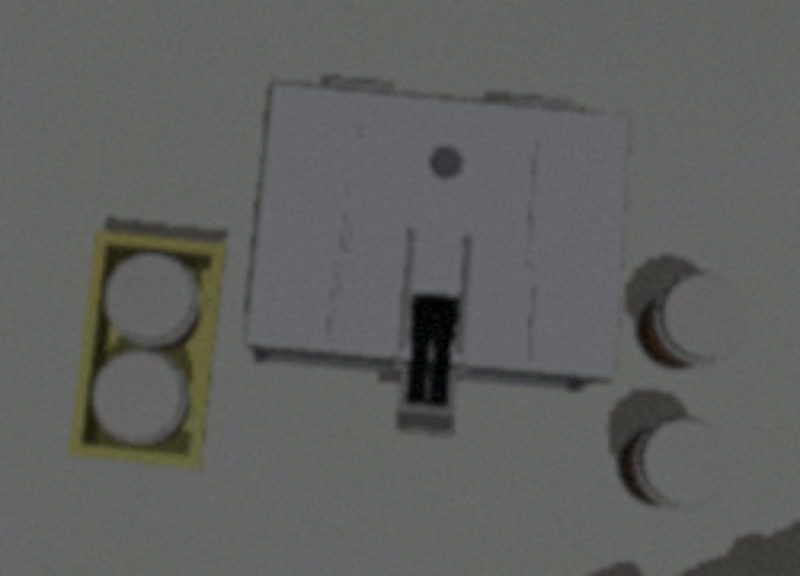

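The pictures show the lid propped near the latch. In the side crop the lever lip is at about (215,245) and the ridge at about (292,220). The jars stand to the right and the basket to the left. I'll refine the box pose with the top camera and check the lever profile.

```bash
python3 - <<'E'
from h import *
n="top"
d=np.load(f"pics/{n}0.npy").astype(float); im=cv2.imread(f"pics/{n}0.png")
v,u=np.nonzero(d>0); P=deproj(n,np.c_[u,v],d[v,u])
m=(P[:,2]>.104)&(P[:,2]<.15)&(P[:,0]>.56)&(P[:,0]<.85)&(abs(P[:,1]+.08)<.16)&(im[v,u].min(1)>70)
M=np.zeros(d.shape,np.uint8);M[v[m],u[m]]=255
M=cv2.morphologyEx(M,cv2.MORPH_OPEN,np.ones((5,5)));c=max(cv2.findContours(M,0,2)[0],key=cv2.contourArea)
M[:]=0;cv2.drawContours(M,[c],-1,255,-1);k=(M[v,u]>0)&(P[:,2]>.1);Q=P[k]
A=np.c_[Q[:,:2],np.ones(len(Q))];co=np.linalg.lstsq(A,Q[:,2],rcond=None)[0]
cu=c.reshape(-1,2)
# intersect edge rays with plane
K,D,R,t=cam(n);C=-R.T@t;ray=deproj(n,cu,np.ones(len(cu)))-C
s=(co@np.r_[C[:2],1]-C[2])/(ray[:,2]-ray[:,:2]@co[:2]);E=C+s[:,None]*ray
print(cv2.minAreaRect((E[:,:2]*1000).astype(np.float32)),co,cv2.boxPoints(cv2.minAreaRect((E[:,:2]*1000).astype(np.float32))))
yaw=np.radians(-5.2);c0=np.array([.6853,-.0773]);Rz=np.array([[np.cos(yaw),-np.sin(yaw)],[np.sin(yaw),np.cos(yaw)]])
for n in("side","top"):
    d=np.load(f"pics/{n}0.npy").astype(float);v,u=np.nonzero(d>0);P=deproj(n,np.c_[u,v],d[v,u]);B=(P[:,:2]-c0)@Rz
    print(n,[(x,(np.median(P[k,2])*1000).round(1),k.sum()) for x in range(-170,-40,6) for k in[(abs(B[:,0]*1000-x)<3)&(abs(B[:,1])<.015)&(P[:,2]>.09)] if k.any()])
    k=(abs(B[:,0]+.145)<.012)&(P[:,2]>.1)&(abs(B[:,1])<.05);print("lever y",np.percentile(B[k,1],[3,50,97]))
    k=(abs(B[:,0]+.073)<.012)&(P[:,2]>.138)&(abs(B[:,1])<.03)
    if k.any(): print("ridge",B[k].mean(0),k.sum(),np.percentile(B[k,0],[2,98]))
    for sy in(1,-1):
        k=np.hypot(B[:,0]+.09,B[:,1]-sy*.115)<.01;print("corner",sy,np.median(P[k,2]),k.sum())
cy,sy=np.cos(yaw/2),np.sin(yaw/2);q=[0,cy,sy,0]
for x,y in((-100,0),(-154,0),(-90,115),(-90,-115)):
    p=Rz@np.array([x,y])/1000+c0;print(x,y,p,ctrl.ik([*p,.12],q),ctrl.ik([*p,.25],q) is None)
E
```

```text
((687.4994506835938, -76.44145202636719), (276.9654541015625, 214.44676208496094), 84.76599884033203) [-0.07956213 -0.00440967  0.17436197] [[ 568.0903  -204.56548]
 [ 781.6429  -224.12807]
 [ 806.9086    51.68257]
 [ 593.356     71.24516]]
side [(-158, np.float64(141.8), np.int64(29)), (-152, np.float64(140.9), np.int64(29)), (-146, np.float64(135.1), np.int64(29)), (-140, np.float64(131.4), np.int64(35)), (-134, np.float64(135.2), np.int64(55)), (-128, np.float64(135.5), np.int64(41)), (-122, np.float64(135.0), np.int64(41)), (-116, np.float64(134.2), np.int64(54)), (-110, np.float64(134.1), np.int64(41)), (-104, np.float64(133.4), np.int64(45)), (-98, np.float64(133.4), np.int64(36)), (-92, np.float64(132.7), np.int64(37)), (-86, np.float64(132.3), np.int64(37)), (-80, np.float64(131.9), np.int64(35)), (-74, np.float64(142.8), np.int64(84)), (-68, np.float64(147.0), np.int64(28)), (-62, np.float64(130.7), np.int64(7)), (-56, np.float64(130.1), np.int64(27)), (-50, np.float64(125.3), np.int64(18)), (-44, np.float64(124.6), np.int64(34))]
lever y [-0.02156498 -0.0047202   0.01788592
[... 919 characters left out ...]
(123.3), np.int64(30))]
lever y [-0.01950141  0.00072954  0.02048938]
ridge [-0.07269764  0.0006767 ] 67 [-0.07715216 -0.0673991 ]
corner 1 0.12514563420327893 53
corner -1 0.12836442864622488 53
-100 0 [ 0.58571156 -0.06823674] [ 0.21418386  0.56179788 -0.21916216  1.74510831  0.15457278  0.85149299
 -1.73599016] False
-154 0 [ 0.5319338  -0.06334258] [ 0.23844032  0.49371158 -0.24466681  1.88691026  0.1639216   0.78022882
 -1.75654886] False
-90 115 [0.60609315 0.04538364] [ 0.0587134   0.59019087 -0.27946004  1.69487331  0.1997525   0.88454711
 -1.96447981] False
-90 -115 [ 0.58524766 -0.18366977] [ 0.36988451  0.59058066 -0.17065022  1.68022049  0.12287548  0.88125761
 -1.51224629] False
```

```bash
cat >> h.py <<'E'
yaw=np.radians(-5.2);c0=np.array([.6855,-.077]);Rz=np.array([[np.cos(yaw),-np.sin(yaw)],[np.sin(yaw),np.cos(yaw)]])
Q=[0,np.cos(yaw/2),np.sin(yaw/2),0]   # tool down, tool x along box x
def W(x,y,z): return [*(Rz@np.array([x,y])/1000+c0),z/1000]   # box frame mm -> world m
def F():   # contact force in box frame
    f=np.array(get_state()["contact_force"]); return np.r_[Rz.T@f[:2],f[2]]
def L(x,y,z,v=.15): ctrl.movel(W(x,y,z),max_speed=v)
def rep(tag,f0=0):
    s=get_state();p=np.array(s["tcp_pos"]);b=Rz.T@(p[:2]-c0)*1000
    print(tag,"t%.1f"%s["time"],b.round(1),(p[2]*1000).round(1),"F",(F()-f0).round(1),"w",round(float(s["width"]),4))
E
python3 - <<'E'
from h import *
ctrl.close_gripper(30); ctrl.movep(W(-106,0,200),Q); rep("above")
L(-106,0,138); ctrl.pause(.2); f0=F(); np.save("f0.npy",f0); rep("down",f0)
for i,x in enumerate([-92,-86,-80,-74,-68,-62,-58,-56,-54,-53]):
    L(x,0,138-(x+92)*.06,.1); rep(x,f0)
    if abs((F()-f0)[0])>12: break
im,d=vision.grab_frame("side"); cv2.imwrite("pics/s1.png",cv2.resize(im[150:300,260:460],None,fx=3,fy=3))
E
```

```text
above t3.6 [-106.    -1.3] 200.0 F [ 0.7  0.4 -0. ] w -0.0
down t4.4 [-105.3   -0. ] 139.1 F [0. 0. 0.] w -0.0003
-92 t4.7 [-91.7   0.1] 138.3 F [1.1 0.1 0.8] w 0.0002
-86 t5.0 [-86.   0.] 137.5 F [ 1.1 -0.4  1. ] w -0.0001
-80 t5.2 [-79.9   0. ] 137.1 F [0.3 0.  0.3] w -0.0004
-74 t5.5 [-73.7   0. ] 136.8 F [ 0.3 -0.7  0.7] w -0.0
-68 t5.7 [-67.7   0. ] 136.5 F [-0.1  0.3  0.8] w 0.0001
-62 t6.0 [-61.6  -0. ] 136.2 F [-0.5 -0.1  0.5] w 0.0001
-58 t6.2 [-57.8   0. ] 135.9 F [-0.7 -0.6 -0.6] w -0.0001
-56 t6.5 [-56.   0.] 135.8 F [-1.4 -0.5 -0.1] w 0.0
-54 t6.7 [-53.9  -0. ] 135.6 F [-1.4  0.  -0.1] w 0.0
-53 t7.0 [-53.   0.] 135.6 F [-1.7 -0.2 -0.8] w 0.0001
```

View pics/s1.png

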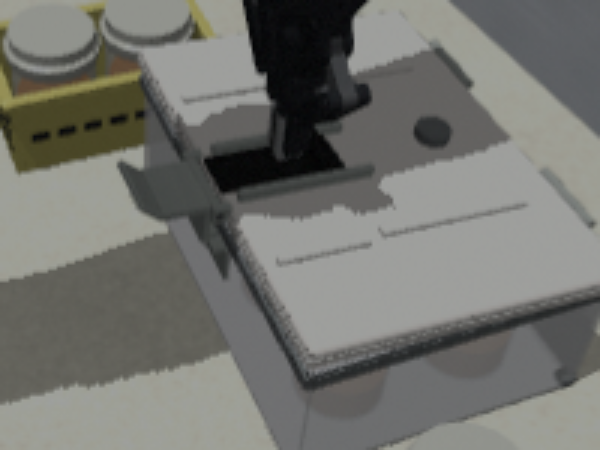

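The slide has moved back and the lever plate at (170,190) is uncovered. The stop hasn't been felt yet, so I'll push a bit further.

```bash
python3 - <<'E'
from h import *
f0=np.load("f0.npy")
for x in range(-51,-35,2):
    L(x,0,135,.1); rep(x,f0)
    if abs((F()-f0)[0])>9: break
L(x-5,0,135); L(x-5,0,200); ctrl.ungrasp()
im,d=vision.grab_frame("side"); cv2.imwrite("pics/s2.png",im)
v,u=np.nonzero(d>0);P=deproj("side",np.c_[u,v],d[v,u].astype(float));B=np.c_[(P[:,:2]-c0)@Rz,P[:,2]]*1000
print([(x,np.median(B[k,2]).round(1)) for x in range(-166,-20,5) for k in[(abs(B[:,0]-x)<2.5)&(abs(B[:,1])<15)&(B[:,2]>100)&(B[:,2]<160)] if k.any()])
rep("end")
E
```

```text
-51 t7.3 [-52.5  -0. ] 135.1 F [-7.1  0.4  4.5] w -0.0003
-49 t7.5 [-52.3  -0. ] 134.9 F [-13.   -0.5   7.9] w 0.0
[(-161, np.float64(141.4)), (-156, np.float64(142.3)), (-151, np.float64(139.1)), (-146, np.float64(134.3)), (-141, np.float64(131.1)), (-136, np.float64(130.7)), (-131, np.float64(130.5)), (-126, np.float64(129.7)), (-121, np.float64(129.6)), (-116, np.float64(128.7)), (-111, np.float64(129.7)), (-106, np.float64(127.7)), (-101, np.float64(132.5)), (-96, np.float64(133.2)), (-91, np.float64(132.7)), (-86, np.float64(132.2)), (-81, np.float64(131.5)), (-76, np.float64(131.7)), (-71, np.float64(131.1)), (-66, np.float64(130.9)), (-61, np.float64(130.0)), (-56, np.float64(129.6)), (-51, np.float64(129.7)), (-46, np.float64(129.3)), (-41, np.float64(140.8)), (-36, np.float64(144.6)), (-31, np.float64(128.5)), (-26, np.float64(127.8)), (-21, np.float64(127.5))]
end t9.2 [-54.  -0.] 200.0 F [0.6 0.  0.6] w 0.0853
```

```bash
cat >> h.py <<'E'
def G(th,px,pz,dz=-23):   # TCP (x,z) mm gripping the lever at lift angle th
    c,s=np.cos(th),np.sin(th); return px-44*c+6*s, pz+44*s+6*c+dz
def arc(ths,px,pz,f0,v=.08,lim=25):
    for th in ths:
        x,z=G(th,px,pz); L(x,0,z,v); rep("th%.2f"%th,f0)
        if np.abs(F()-f0).max()>lim: print("LIMIT"); break
E
python3 - <<'E'
from h import *
px,pz=-110,126; x,z=G(.08,px,pz)
L(x,0,200); L(x,0,z); ctrl.pause(.1); f0=F(); rep("at",f0)
ctrl.close_gripper(30); rep("grip",f0)
arc(np.arange(.2,1.25,.13),px,pz,f0)
im,d=vision.grab_frame("side"); cv2.imwrite("pics/s3.png",cv2.resize(im[100:300,260:460],None,fx=3,fy=3))
E
```

```text
at t10.8 [-1.525e+02  1.000e-01] 113.5 F [0. 0. 0.] w 0.0856
grip t11.3 [-153.4   -0.8] 112.8 F [-1.2 -2.3  2.9] w 0.0408
th0.20 t11.6 [-152.5   -0.7] 117.2 F [-0.1 -2.6 -5.5] w 0.0412
th0.33 t11.8 [-150.8   -0.5] 122.6 F [-1.6 -3.3 -7.3] w 0.0412
th0.46 t12.1 [-148.2   -0.5] 127.5 F [-3.9 -3.2 -4.7] w 0.0411
th0.59 t12.3 [-144.9   -0.5] 132.1 F [-5.1 -4.1 -4.1] w 0.0413
th0.72 t12.6 [-141.2   -0.5] 136.0 F [-7.  -3.8 -4.3] w 0.0407
th0.85 t12.8 [-136.8   -0.5] 139.5 F [-6.1 -3.7 -3.4] w 0.0409
th0.98 t13.1 [-131.9   -0.5] 142.4 F [-7.4 -2.6 -2.5] w 0.0413
th1.11 t13.3 [-126.6   -0.5] 144.6 F [-7.5 -3.6 -1.6] w 0.0413
th1.24 t13.6 [-120.9   -0.5] 146.3 F [-8.2 -3.1 -0.6] w 0.041
```

View pics/s3.png

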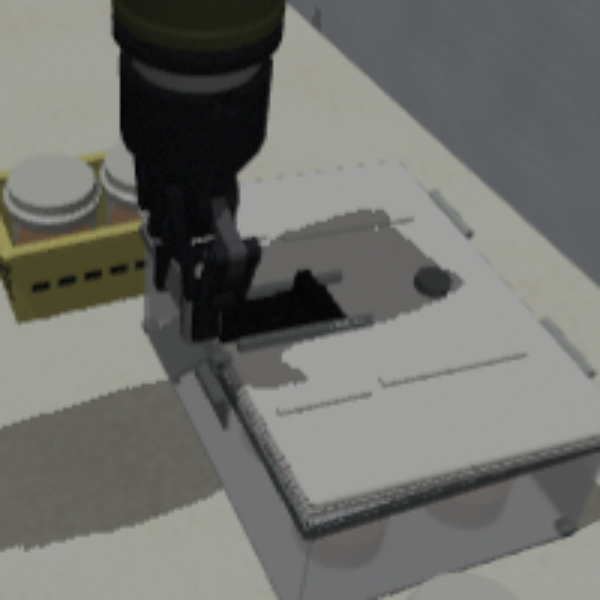

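The picture shows the lever standing up between the fingers. I'll release it and press the corners.

```bash
python3 - <<'E'
from h import *
ctrl.ungrasp(); L(-121,0,215)
im,d=vision.grab_frame("side"); cv2.imwrite("pics/s4.png",cv2.resize(im[100:300,260:460],None,fx=3,fy=3))
ctrl.close_gripper(30)
def press(y,zs,lim):
    L(-90,y,145,.25); ctrl.pause(.1); f0=F()
    for z in zs:
        L(-90,y,z,.1); f=(F()-f0)[2]
        if f>lim: break
    rep("press y%d cmd%g"%(y,z),f0); L(-90,y,145,.25)
press(115,[130,126,123,120],14)
press(-115,[130,126,123,120,118,116,114,112,110,109],22)
press(115,[123,120,118,116,114,112,110,109],22)
L(-90,0,215,.25)
im,d=vision.grab_frame("top")
v,u=np.nonzero(d>0);P=deproj("top",np.c_[u,v],d[v,u].astype(float));B=np.c_[(P[:,:2]-c0)@Rz,P[:,2]]*1000
for sy in(1,-1):
    for x in (-90,60):
        k=(np.hypot(B[:,0]-x,B[:,1]-sy*115)<10);print(sy,x,np.median(B[k,2]))
rep("end")
E
```

```text
press y115 cmd120 t17.4 [-89.7 114.8] 120.4 F [-0.6 -0.   3.9] w 0.0002
press y-115 cmd109 t21.4 [ -90.  -115.5] 110.5 F [-4.  -0.6 14.3] w -0.0001
press y115 cmd109 t24.9 [-89.5 115.5] 110.6 F [-3.1  1.  13.4] w 0.0001
1 -90 111.93594226671244
1 60 112.04466293215872
-1 -90 nan
-1 60 nan
end t26.0 [-90.8   2.3] 213.6 F [ 0.1 -0.6  0.3] w 0.0001
  return _methods._mean(a, axis=axis, dtype=dtype,
  ret = ret.dtype.type(ret / rcount)
```

View pics/s4.png

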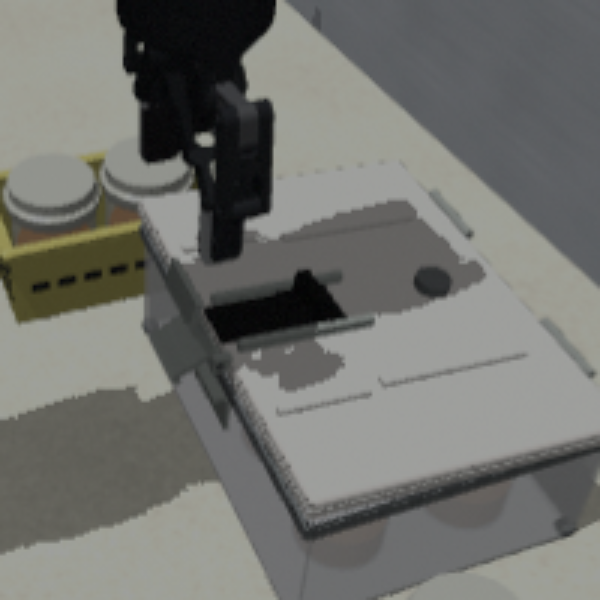

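```bash
python3 - <<'E'
from h import *
im,d=vision.grab_frame("side"); cv2.imwrite("pics/s5.png",cv2.resize(im[100:300,260:460],None,fx=3,fy=3))
v,u=np.nonzero(d>0);P=deproj("side",np.c_[u,v],d[v,u].astype(float));B=np.c_[(P[:,:2]-c0)@Rz,P[:,2]]*1000
print([(x,y,np.median(B[k,2]).round(1),k.sum()) for x in(-90,-50,0,50,85) for y in (115,100,-100,-115) for k in[np.hypot(B[:,0]-x,B[:,1]-y)<8] if k.any()])
k=(abs(B[:,0]+120)<40)&(abs(B[:,1])<15)&(B[:,2]>117)&(B[:,2]<180)
print([(z,np.median(B[k&(abs(B[:,2]-z)<2.5),0]).round(1)) for z in range(120,175,5) if (k&(abs(B[:,2]-z)<2.5)).any()])
E
```

```text
[(-90, 115, np.float64(113.0), np.int64(28)), (-90, 100, np.float64(112.7), np.int64(28)), (-90, -100, np.float64(112.8), np.int64(58)), (-90, -115, np.float64(112.9), np.int64(59)), (-50, 115, np.float64(112.3), np.int64(16)), (-50, 100, np.float64(112.9), np.int64(29)), (-50, -100, np.float64(113.0), np.int64(55)), (-50, -115, np.float64(113.0), np.int64(53)), (0, 115, np.float64(113.1), np.int64(26)), (0, 100, np.float64(113.0), np.int64(24)), (0, -100, np.float64(113.1), np.int64(52)), (0, -115, np.float64(113.2), np.int64(54)), (50, 115, np.float64(113.1), np.int64(26)), (50, 100, np.float64(113.3), np.int64(27)), (50, -100, np.float64(113.2), np.int64(49)), (50, -115, np.float64(113.5), np.int64(46)), (85, 115, np.float64(113.3), np.int64(24)), (85, 100, np.float64(113.0), np.int64(27)), (85, -100, np.float64(113.6), np.int64(47)), (85, -115, np.float64(113.4), np.int64(49))]
[(120, np.float64(-94.0)), (125, np.float64(-117.1)), (130, np.float64(-119.4)), (140, np.float64(-130.4)), (145, np.float64(-129.9)), (150, np.float64(-129.2)), (155, np.float64(-127.0)), (160, np.float64(-128.1))]
```

View pics/s5.png

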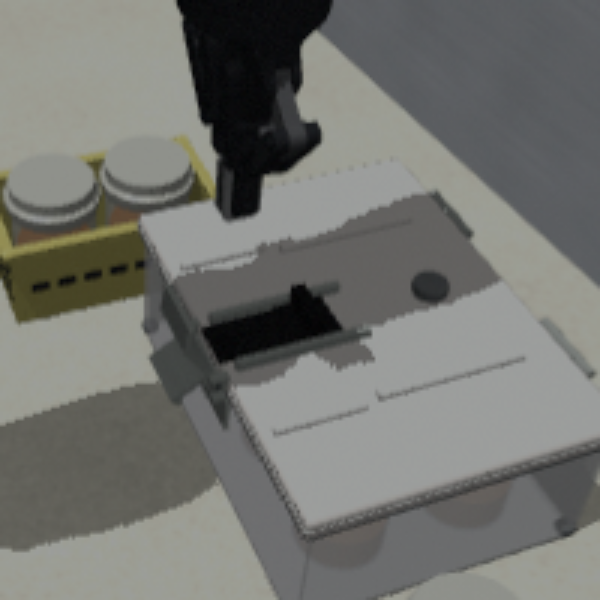

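The lid is flat at 113 mm at every point I sampled, and the lever is standing at (180,330). I'll regrip it and fold it down.

```bash
python3 - <<'E'
from h import *
px,pz=-110,109; ctrl.ungrasp(); x,z=G(1.16,px,pz)
L(x,0,200,.25); L(x,0,z); ctrl.pause(.1); f0=F(); ctrl.close_gripper(30); rep("grip",f0)
arc([1.0,.85,.7,.55,.4,.25,.12,0,-.05],px,pz,f0)
ctrl.ungrasp(); x,z=G(0,px,pz); L(x,0,z,.1); L(x,0,185,.25)
im,d=vision.grab_frame("side"); cv2.imwrite("pics/s6.png",cv2.resize(im[100:300,260:460],None,fx=3,fy=3))
v,u=np.nonzero(d>0);P=deproj("side",np.c_[u,v],d[v,u].astype(float));B=np.c_[(P[:,:2]-c0)@Rz,P[:,2]]*1000
print([(x,np.median(B[k,2]).round(1)) for x in range(-166,-20,5) for k in[(abs(B[:,0]-x)<2.5)&(abs(B[:,1])<15)&(B[:,2]>90)&(B[:,2]<145)] if k.any()])
rep("end")
E
```

```text
grip t28.3 [-122.    -1.3] 129.3 F [-1.4 -3.2  4.6] w 0.0408
th1.00 t28.5 [-126.5   -1.4] 127.5 F [ 3.4 -3.6  2.8] w 0.0412
th0.85 t28.8 [-131.5   -1.3] 124.5 F [ 5.6 -4.   3.4] w 0.0415
th0.70 t29.0 [-136.7   -1.3] 120.4 F [ 4.4 -4.6  2.6] w 0.0411
th0.55 t29.3 [-141.1   -1.2] 115.6 F [ 4.8 -5.1  2.3] w 0.0412
th0.40 t29.5 [-144.7   -1.3] 110.1 F [ 6.  -4.8  2.2] w 0.0412
th0.25 t29.8 [-147.6   -1.3] 104.2 F [ 5.9 -3.9  2.4] w 0.0408
th0.12 t30.0 [-149.3   -1.3] 98.8 F [ 5.4 -4.4  4.9] w 0.041
th0.00 t30.3 [-149.7   -1.1] 94.6 F [ 4.5 -4.3 14.7] w 0.0413
th-0.05 t30.5 [-149.8   -1.1] 93.0 F [ 1.6 -3.3 19.4] w 0.0411
[(-161, np.float64(120.7)), (-156, np.float64(121.7)), (-151, np.float64(118.1)), (-146, np.float64(113.8)), (-141, np.float64(111.9)), (-136, np.float64(111.4)), (-131, np.float64(112.1)), (-126, np.float64(112.0)), (-121, np.float64(112.0)), (-116, np.float64(111.9)), (-111, np.float64(113.2)), (-106, np.float64(111.9)), (-101, np.float64(117.6)), (-96, np.float64(117.3)), (-91, np.float64(117.2)), (-86, np.float64(117.6)), (-81, np.float64(117.3)), (-76, np.float64(117.2)), (-71, np.float64(117.6)), (-66, np.float64(117.7)), (-61, np.float64(117.2)), (-56, np.float64(117.5)), (-51, np.float64(117.6)), (-46, np.float64(121.8)), (-41, np.float64(133.9)), (-36, np.float64(133.9)), (-31, np.float64(117.9)), (-26, np.float64(117.7)), (-21, np.float64(117.2))]
end t31.9 [-154.4   -0.2] 184.7 F [ 0.3 -0.1 -0.6] w 0.0853
```

View pics/s6.png

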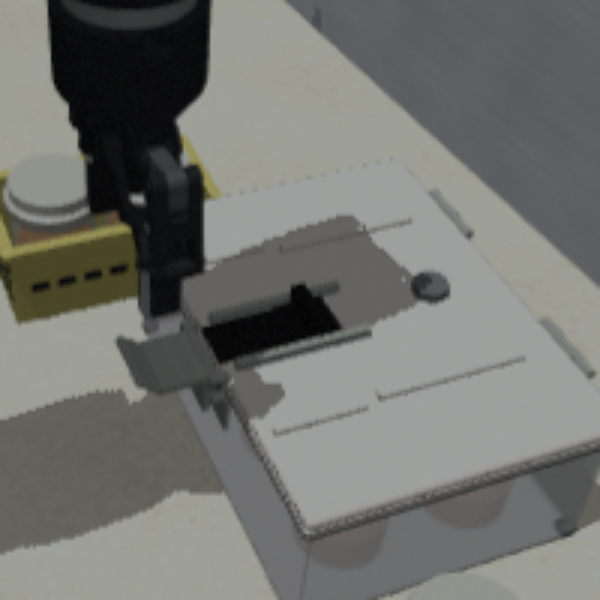

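The lever is down and level (plate top at about 112 mm). Next I'll push the slide home.

```bash
python3 - <<'E'
from h import *
ctrl.close_gripper(30); L(-12,0,185,.25); L(-12,0,124); ctrl.pause(.1); f0=F(); rep("at",f0)
for x in [-22,-28,-36,-44,-50,-54,-57,-59,-61,-63,-65]:
    L(x,0,124,.1); rep(x,f0)
    if abs((F()-f0)[0])>10: break
L(x+8,0,124); L(x+8,0,230,.25); L(-54,-180,260,.3)
im,d=vision.grab_frame("side"); cv2.imwrite("pics/s7.png",cv2.resize(im[100:300,260:460],None,fx=3,fy=3))
im,d=vision.grab_frame("top")
v,u=np.nonzero(d>0);P=deproj("top",np.c_[u,v],d[v,u].astype(float));B=np.c_[(P[:,:2]-c0)@Rz,P[:,2]]*1000
print([(x,np.median(B[k,2]).round(1)) for x in range(-166,-20,4) for k in[(abs(B[:,0]-x)<2)&(abs(B[:,1])<15)&(B[:,2]>90)&(B[:,2]<145)] if k.any()])
rep("end")
E
```

```text
at t34.0 [-11.3   0. ] 125.7 F [0. 0. 0.] w 0.0001
-22 t34.3 [-21.8  -0. ] 125.1 F [ 1.8 -0.3 -0.4] w -0.0001
-28 t34.5 [-27.6  -0. ] 124.5 F [2.2 0.1 0.8] w 0.0002
-36 t34.8 [-36.1  -0. ] 124.1 F [3.  0.2 0.3] w 0.0001
-44 t35.0 [-44.4  -0. ] 123.9 F [ 1.6 -0.8 -0.7] w 0.0002
-50 t35.3 [-50.4  -0. ] 123.9 F [ 1.3  0.5 -0.3] w 0.0002
-54 t35.5 [-54.3  -0. ] 123.9 F [ 2.8 -0.6 -0.7] w 0.0002
-57 t35.8 [-56.9  -0. ] 124.1 F [ 4.4  0.6 -1.5] w -0.0003
-59 t36.0 [-57.1   0. ] 124.4 F [ 9.8  0.8 -4.8] w -0.0001
-61 t36.3 [-57.2   0. ] 124.7 F [15.8 -0.7 -6.7] w -0.0002
[(-162, np.float64(119.5)), (-158, np.float64(121.7)), (-154, np.float64(118.4)), (-150, np.float64(115.0)), (-146, np.float64(111.2)), (-142, np.float64(111.3)), (-138, np.float64(115.7)), (-134, np.float64(115.0)), (-130, np.float64(115.9)), (-126, np.float64(116.6)), (-122, np.float64(115.8)), (-118, np.float64(116.7)), (-114, np.float64(115.8)), (-110, np.float64(115.9)), (-106, np.float64(116.8)), (-102, np.float64(115.8)), (-98, np.float64(116.5)), (-94, np.float64(116.8)), (-90, np.float64(115.7)), (-86, np.float64(116.2)), (-82, np.float64(116.7)), (-78, np.float64(131.3)), (-74, np.float64(133.6)), (-70, np.float64(132.2)), (-66, np.float64(117.0)), (-62, np.float64(116.7)), (-58, np.float64(116.4)), (-54, np.float64(111.5)), (-50, np.float64(112.5)), (-46, np.float64(111.4)), (-42, np.float64(113.0)), (-38, np.float64(112.5)), (-34, np.float64(111.7)), (-30, np.float64(111.8)), (-26, np.float64(111.1)), (-22, np.float64(112.0))]
end t37.9 [ -54.1 -177.8] 259.2 F [-0.5  0.7  0.6] w -0.0004
```

View pics/s7.png

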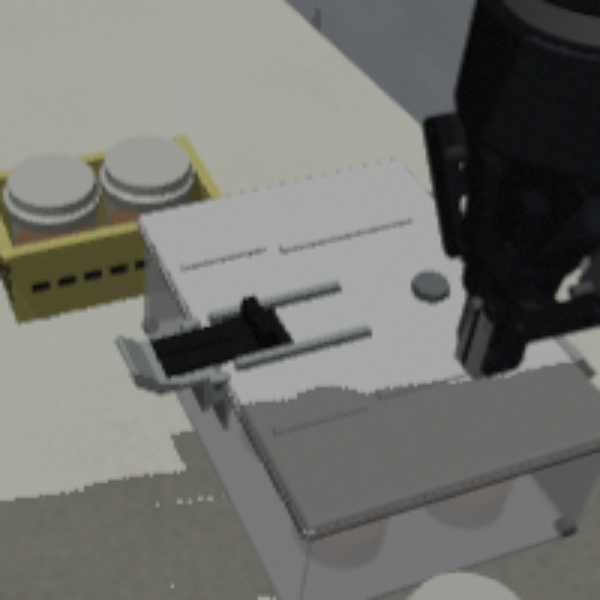

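The ridge is back at x -73 with the tongue over the lever at (200,340), the lid is flat, and the arm is clear. I'm handing it in.

```bash
python3 -c "
from station import ticket
print(ticket.close_job())"
```

```text
the job is handed in; nothing more can be done
None
```

I handed the job in at about 38 s on the robot's clock (limit 54 s), but the judge returned no verdict. In the last camera checks the lid was seated at both near corners, the latch was folded down, the safety slide was home at its stop, and the arm was clear; the jars and basket showed no sign of having been touched.

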